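# Restack a nested stack-and-nest tote

## Task

The small tote with the upright grip sits nested down inside the larger tote, over the lathe tools. Lift it straight out, give it half a turn so that it stacks instead of nesting, feel its four lugs into the pockets of the stacking frame, and press it down until both side catches have snapped over it; let go. Be gentle: never press on or knock the lower tote and its frame with more than 30 N, about the weight of 3 kg.

Things in the scene. Friction and masses are not known exactly. Their poses are not given: they have to be found in the camera images.
- tote: The small blue open tote, loose, 0.35 kg (25% either way). 144 mm long (its x) by 110 wide (y), walls 4 mm, 64 high; origin at the centre of its underside, z up. At the start it is nested: its x axis points opposite to the lower tote's and its origin is 32 mm above the other's. Stacked, both x axes point the same way. In plan its origin then lies near the lower tote's.
- tote_grip (a point): Centre of the tote's upright grip, 92 mm above its origin: a flat bar 14 mm thick (along the tote's x), 80 mm wide (along y), 78 to 104 mm above the origin, on two 10 mm legs at its ends, at y = +-35 mm. Free space either side of it. Pinch it across its thickness.
- tote_lug (a point): One of the tote's four lugs (centre of its underside, tote x +62, y +70, z 10 mm). Lugs stick out of both long sides to y = +-74 mm, each 16 mm long in x and 8 high, centred at x = +62 and x = -28 mm, undersides 10 mm above the tote's origin. They are uneven about the middle: one way round they fall in the nesting slots, turned half round they stand on the rails.
- tote_rib (a point): One of the tote's two catch ribs (outer end, tote x 10, y +65.5, z 58.5 mm): thin ledges high on both long sides, x 3 to 17 mm, out to y = +-65.5 mm, 57 to 60 mm above the tote's origin. The catches snap over them.
- tote_card (a point): Card holder (pale card in a metal holder) on the outside of the tote's +x end wall, 74 mm from its origin along x, 34 mm up.
- lower: The larger blue tote, fixed on the bench, lathe tools in it: shell 194 mm long (x) by 134 wide (y), 62 high; origin at the centre of its underside, z up; a card holder on its +x end. Above its rim a dark steel stacking frame with two side posts, tops 134 mm up, inner faces at y = +-79 mm: turn the tote above them. The frame does not yield; its exact place is not measured (see lower_rail).
- lower_rail (a point): Nominal place of the frame's left rail (lower tote x 82, y +69, z 84 mm: its flat top). The true frame is up to 4 mm off along x either way and up to 2.5 mm off in height: feel for it. Rails run along x at y = +-61.5 to +-75.5 mm, then low fences flared outward. Flat at x -18 to 13 and 72 to 98 mm; open nesting slots at x 13 to 43 and -77 to -47.
- lower_pocket (a point): Nominal floor centre of one lug pocket (lower tote x 62, y +69, z 70 mm; true place varies with the frame). Each rail has two, 14 mm deep below the rail top, x 52 to 72 and -38 to -18 mm. A tote on the rail tops has its origin 10 mm below them (74 +- 2.5 mm up); pushed home it is 14 mm lower (60 +- 2.5 mm up).
- lower_stop (a point): Nominal stop face (lower tote x 53, y +69, z 87 mm; varies with the frame). On each rail a block 7 mm high, x 45 to 53; its face looks to +x. A tote turned the stacking way and set down 13 mm too far to +x lands with all lugs on flat rail; slid to -x it meets these stops with its lugs over the pockets (origin then at x = -1 +- 4 mm).
- catch_left (a joint): Sprung catch on the post at the +y side of the frame: nose at x 8 mm, reaching in to y = 62 mm, underside 121.5 mm up, 9 mm high with a sloping top. 0 = sprung in; grows (m, up to 0.009) as a catch rib pushes it outward. The ribs meet the noses about 3 mm below the rail-top position; pushing both aside takes some 8 to 14 N together, then they snap in over the ribs.
- catch_right (a joint): The same catch on the post at the -y side.

How it is judged (in metres and radians):
On the way, in this order (a step that is already met when the one before it is completed fails the run):
1. the tote is lifted out of the lower tote (z of tote in the frame of lower above 0.085 m), for 0.1 s.
2. it is held above the lower tote turned by half a turn, card ends on the same side (x of tote_card in the frame of lower above 0.05 m and z of tote in the frame of lower above 0.066 m and angle between the x axis of tote and the x axis of lower, either way round below 0.15 rad), for 0.1 s.
At the end, for the whole second after the job is handed in: Tote stacked the turned way: card ends on the same side, x axes within 0.05 rad, level within 0.03 rad, origins within 10 mm in plan, its origin 55 to 64 mm above the lower tote's (lugs at the bottom of the pockets), both catches sprung back in (under 1.5 mm), at rest (z of tote in the frame of lower between 0.055 and 0.064 m and value of joint each of catch_left, catch_right below 0.0015 m and horizontal distance between tote and lower below 0.01 m and x of tote_card in the frame of lower above 0.05 m and angle between the x axis of tote and the x axis of lower, either way round below 0.05 rad and angle between tote's own z axis and vertical below 0.03 rad and linear speed of tote below 0.01 m/s); the robot touches nothing.
It fails at once if once it has left its nest, the tote is pressed or jammed against the lower tote, its frame or catches with more than 30 N (contact force between tote and lower above 30 N and z of tote in the frame of lower above 0.038 m).
It fails at once if the arm or gripper hits the lower tote or its frame with more than 30 N (contact force between any of the arm, the fingers and lower above 30 N).
It also fails if it takes over 64 s, if anything falls off the work surface, if the arm or the gripper's body presses on something with over 40 N, if the wrist force passes 120 N, or if a joint passes its speed limit or range.

## Robot

A 7-joint arm with a two-finger parallel gripper is mounted at the origin on a cart in front of the work surface, level with it; the furniture and walls round the work are solid. World frame = base frame: x ahead of the robot, y to its left, z up, the work surface at z = 0. Lengths are in m, angles in degrees, forces in N, time in s.
With the tool pointing down it reaches from about 0.425 to 0.875 m from the base axis. Payload 4.7 kg.
Tool frame: the origin (TCP) lies between the finger pads; the fingertips stand 22 mm ahead of it and the grasp point (between the pads) lies 3 mm ahead of it; z points along the fingers, y is the line along which they close (so a half turn about z gives the same grasp; the last joint's range is limited). The gripper opens to 87 mm and grips with 3 to 60 N. Pads are 19 mm wide; open, the fingers measure 117 mm over their backs; the gripper's body (75 mm by 190 mm) begins 51 mm behind the grasp point.
Start: joints at [-74.364, 18.392, -4.016, 83.108, 1.295, 78.541, -3.26], TCP at [0.166, 0.628, 0.245] pointing down, gripper open.
Joint ranges: [-163.93, 163.93], [-17.29, 119.83], [-79.2, 71.16], [3.27, 140.29], [-89.18, 269.18], [5.43, 117.66], [-154.24, 154.24]. Speed limits (degrees/s): [147.25, 147.25, 180, 180, 180, 180, 180].

## Interface

Orientations are given as [roll, pitch, yaw] about the fixed x, y, z axes, in that order (R = Rz(yaw) Ry(pitch) Rx(roll)).
In Python, from cell import env gives the robot as it stands.
- The arm moves only by the tool drive_tool, never from a script. Its argument "moves" is a list of rows, each a list of 3 entries, a list of its own where there are three numbers: the shift along the tool's x, y, z in mm, then the turn, a rotation vector about the tool's x, y, z in rad, then the closure, from 0 (fully open) to 1 (shut). In form: [[[x, y, z], [wx, wy, wz], jaw], ...]. A call has 1 to 12 rows; each row shifts and turns the commanded pose from where the row before left it, along the tool's axes as they then stand; what a row does not reach is not made up. A row lasts 1/12 s, in which the tool goes at most 41.7 mm and 7.16 degrees, less where a joint would pass 70% of its speed; a pose out of reach is approached as far as the arm can. A call with a gripper value outside its range is refused whole. The fingers move at their own pace and stop on an object; "newtons" is the grip in N (left out, the last holds). Time passes only in rows, so rows that do not move let the fingers close. It gives the time, the measured TCP pose, the force, the opening and the grip force at its end, in the units of the state.
- env.get_obs(): the state, without advancing time (a new reading comes with each control period).
- env.read_camera(name): name is "scene" or "top" or "wrist"; returns (picture, depth): 480x640x3 uint8, blue, green, red; 480x640 float32, m along the optical axis (not along the pixel's ray), 0 where there is no reading.
- env.get_calibration(name): a dict with "fx", "fy", "cx", "cy" (pixels), "T" (4x4, takes a point from camera to world coordinates). Camera axes: x right, y down, z forward; pixel columns grow to the right and rows downward; lengths in m; the calibration is good to about 2 mm. A picture is of the moment at which its call begins: read the wrist's pose just before it. get_calibration takes no time and is no camera call; for the wrist camera it gives the pose at the moment of the call.
- env.sign_off(): hands the job in; it is judged then, once.
The state is a dict: "time_s": time; "qpos": joint angles; "joint_velocities": joint speeds; "effort": joint torques, N m; "tool_pos": TCP position; "tool_rot": TCP orientation; "force": force on the tool from outside, world axes, zero at the start; "wrist_torque": the same for the moment, N m; "grip_width": finger opening in m; "grasp_force": force on a finger pad.
Only numpy, scipy, OpenCV 4.12 (cv2) and the standard library are available. Lean on these libraries where they do the work, as an engineer would, in place of code of your own. Each camera call takes 0.05 s, during which the arm holds its last target. There are 200 camera calls.

## Working session

There is one attempt and no reset: what is moved stays moved. The work goes in short steps, Python scripts to look and compute and a tool call to move; the robot and the scene stay as the last step left them, time stands still between calls to the robot, and variables do not carry over. Pictures are saved under pics/ and viewed, at most 10 in all, crops included, and the job is handed in when it is done.

Besides the shell and the picture viewer there is one more tool, called after "Call:" as name(argument=value, ...), one argument or row to a line, values as JSON. drive_tool: Moves the arm, as the interface text tells. Its arguments: {"type":"object","properties":{"moves":{"type":"array"},"newtons":{"type":"number"}},"required":["moves"]}

```bash
mkdir -p pics; ls; python3 - <<'E'
from cell import env
import cv2,numpy as np
o=env.get_obs();print({k:np.round(v,4).tolist() for k,v in o.items()})
a,d=env.read_camera("scene");b,e=env.read_camera("top")
np.savez('first.npz',a=a,d=d,b=b,e=e)
for n in("scene","top"):
    c=env.get_calibration(n);print(n,c["fx"],c["cx"],c["cy"],np.round(c["T"],4).tolist())
cv2.imwrite("pics/s1.png",a);cv2.imwrite("pics/t1.png",b)
E
```

```text
pics
{'time_s': 0.0, 'qpos': [-74.3632, 18.4384, -4.0134, 83.174, 1.2952, 78.5402, -3.2592], 'joint_velocities': [0.0584, 0.0415, 0.0512, 0.055, -0.0401, -0.0202, -0.1041], 'effort': [-0.0005, -49.1271, -0.4044, -31.2541, -0.0642, 0.0433, 0.0002], 'tool_pos': [0.1663, 0.6278, 0.2435], 'tool_rot': [-179.8926, 0.0065, 165.1718], 'force': [0.3417, -0.2024, 0.0767], 'wrist_torque': [0.0029, -0.0178, -0.0357], 'grasp_force': 0.0, 'grip_width': 0.0865}
scene 458.2343907556026 320.40316422208355 231.69426986030348 [[0.6631, -0.3526, 0.6603, -0.029], [-0.7483, -0.3351, 0.5724, -0.5714], [0.0195, -0.8737, -0.4861, 0.518], [0.0, 0.0, 0.0, 1.0]]
top 450.4502788528212 318.3795519168375 238.69707499460364 [[0.0088, -0.9934, 0.1139, 0.4425], [-0.9999, -0.0096, -0.0068, -0.0753], [0.0079, -0.1139, -0.9935, 0.9656], [0.0, 0.0, 0.0, 1.0]]
```

View pics/s1.png

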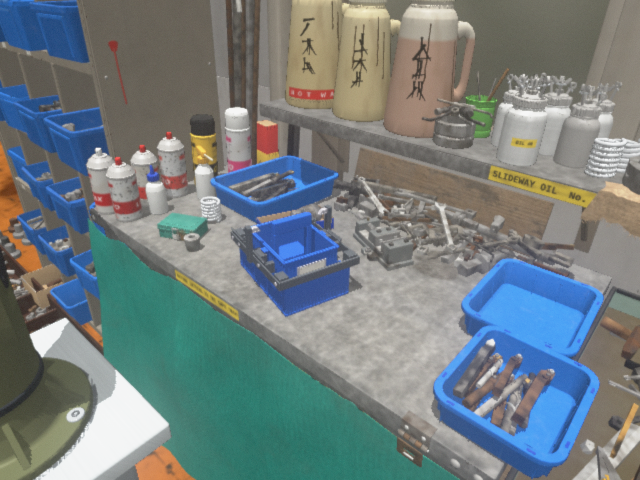

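View pics/t1.png

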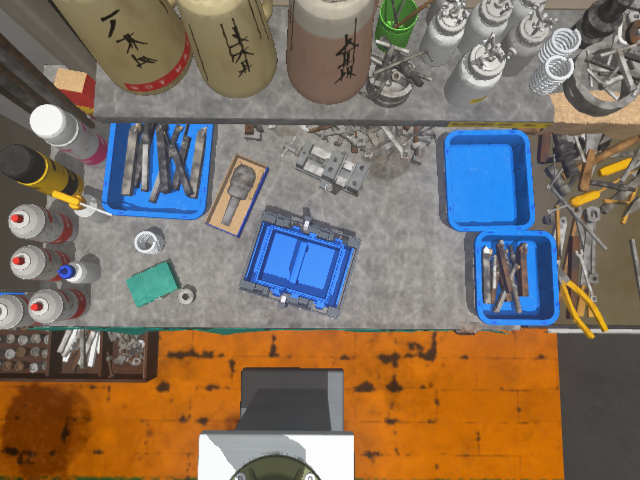

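The top view shows the nested totes at about (300,263), and the scene view shows them at about (295,255). I'll enlarge both crops to read the card ends and the bar.

```bash
python3 - <<'E'
import cv2,numpy as np
z=np.load('first.npz')
A=cv2.resize(z['a'][195:315,225:365],None,fx=4.2,fy=4.2,interpolation=cv2.INTER_CUBIC)[:500]
B=cv2.resize(z['b'][200:325,230:370],None,fx=4,fy=4,interpolation=cv2.INTER_CUBIC)
cv2.imwrite('pics/s2.png',A);cv2.imwrite('pics/t2.png',B)
E
```

```text
(no output)
```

View pics/s2.png

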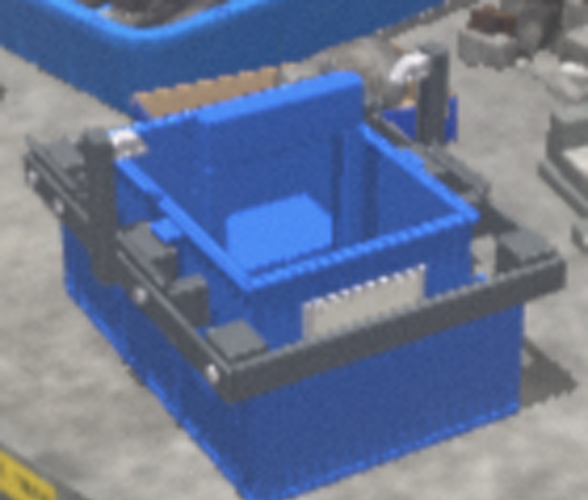

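View pics/t2.png

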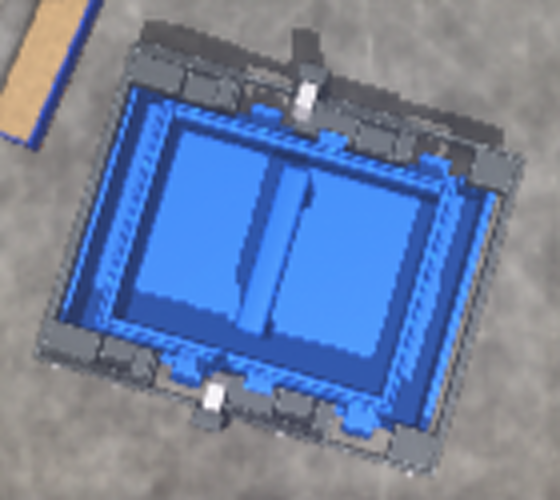

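The card is on the tote's right-hand end in the top view (the near end in the scene view), and its lugs sit in the slots. So tote +x points to image right and slightly down, and lower +x is the opposite. Next I measure the bar and the frame.

```bash
cat > h.py <<'E'
import numpy as np,cv2
def cloud(d,c):
    v,u=np.mgrid[:480,:640]
    P=np.stack([(u-c["cx"])/c["fx"]*d,(v-c["cy"])/c["fy"]*d,d],-1)
    return P@c["T"][:3,:3].T+c["T"][:3,3]
def ray(u,v,z,c):
    r=c["T"][:3,:3]@np.array([(u-c["cx"])/c["fx"],(v-c["cy"])/c["fy"],1]);o=c["T"][:3,3]
    return o+r*(z-o[2])/r[2]
def rect(p):
    r=cv2.minAreaRect((p[:,:2]*1000).astype(np.float32));b=cv2.boxPoints(r)
    e=b[1]-b[0];f=b[2]-b[1];l=e if np.linalg.norm(e)>np.linalg.norm(f) else f
    return np.round(r[0],1),np.round(sorted(r[1]),1),round(np.degrees(np.arctan2(l[1],l[0]))%180,1)
E
python3 - <<'E'
from h import *
from cell import env
z=np.load('first.npz')
for n,i,k in(("top","b","e"),("scene","a","d")):
    c=env.get_calibration(n);P=cloud(z[k],c);im=z[i].astype(int)
    blue=(im[...,0]>im[...,2]+60);dark=abs(im[...,0]-im[...,2])<30
    box=(abs(P[...,0]-0.41)<.14)&(abs(P[...,1]+.03)<.14)&(z[k]>0)
    cen=P[box&(P[...,2]>.07)];print(n,"all",cen.mean(0),len(cen))
    bar=box&blue&(P[...,2]>.122)&(P[...,2]<.15)
    p=P[bar];print("bar",len(p),rect(p),np.median(p[:,2]),p[:,2].max())
    if n=="top":
        q=np.argwhere(bar)[:,::-1]
        w=np.array([ray(u,v,.136,c) for u,v in q]);print("bar ray",rect(w))
    rim=box&blue&(P[...,2]>.088)&(P[...,2]<.102);print("rim",rim.sum(),rect(P[rim]),np.median(P[rim][:,2]))
    fr=box&dark&(P[...,2]>.06)&(P[...,2]<.1);print("frame",fr.sum(),rect(P[fr]),np.percentile(P[fr][:,2],[5,50,95]))
    po=box&dark&(P[...,2]>.122);m=P[po]
    if len(m):
        _,lab,cc=cv2.kmeans(m[:,:2].astype(np.float32),2,None,(3,50,1e-6),5,cv2.KMEANS_PP_CENTERS);print("posts",cc,np.bincount(lab.ravel()),cc.mean(0),m[:,2].max())
E
```

```text
top all [ 0.47120775 -0.04418385  0.09478449] 2695
bar 339 (array([494.5, -43.5]), array([14.2, 79.5]), np.float32(163.9)) 0.13570547177428116 0.13956528721654304
bar ray (array([494.3, -43.9]), array([14.6, 79.4]), np.float32(164.0))
rim 823 (array([492.6, -42.9]), array([128.3, 148.8]), np.float32(74.1)) 0.09557082563280739
frame 1273 (array([493.5, -45. ]), array([169.4, 204.2]), np.float32(73.9)) [0.07086153 0.08362327 0.09130644]
posts [[ 0.41787222 -0.01515098]
 [ 0.43038994 -0.01886109]] [49 32] [ 0.4241311  -0.01700603] 0.13767556402825443
scene all [ 0.46598748 -0.0703237   0.09153166] 4213
bar 397 (array([478.7, -41.8]), array([ 17.6, 111.7]), np.float32(162.3)) 0.1323050971698721 0.13733737947379487
rim 789 (array([491.5, -44.9]), array([123.9, 151.6]), np.float32(74.4)) 0.09459109253452064
frame 1926 (array([490.8, -48.1]), array([168.2, 207.7]), np.float32(75.1)) [0.0667716  0.0780393  0.08914098]
posts [[ 0.41523385 -0.01934414]
 [ 0.42795002 -0.02245602]] [61 37] [ 0.42159194 -0.02090008] 0.1366340207866636
```

Bar: centre (494, -43.5) mm, size 14 × 79.5 mm and height 136 mm, all as expected, with its long axis at 164°. The lower tote's yaw is therefore 74°. Before moving I check clearance along the transit path.

```bash
python3 - <<'E'
from h import *
from cell import env
z=np.load('first.npz')
H=np.zeros((8,11))
for n,k in(("top","e"),("scene","d")):
    P=cloud(z[k],env.get_calibration(n))[z[k]>0]
    i=((P[:,0]-.1)//.1).astype(int);j=((P[:,1]+.3)//.1).astype(int)
    m=(i>=0)&(i<8)&(j>=0)&(j<11);np.maximum.at(H,(i[m],j[m]),P[m,2])
print("rows x=.1.., cols y=-.3..");print(np.round(H,2))
E
```

```text
rows x=.1.., cols y=-.3..
[[0.   0.01 0.02 0.02 0.01 0.   0.   0.   0.   0.   0.  ]
 [0.   0.   0.   0.   0.   0.   0.   0.   0.   0.   0.  ]
 [0.   0.09 0.09 0.01 0.01 0.01 0.13 0.16 0.19 0.19 0.46]
 [0.01 0.1  0.14 0.1  0.03 0.04 0.13 0.16 0.47 0.45 0.46]
 [0.01 0.1  0.14 0.1  0.07 0.07 0.14 0.44 0.47 0.   0.46]
 [0.01 0.06 0.05 0.08 0.07 0.06 0.14 0.39 0.46 0.   0.  ]
 [0.38 0.49 0.49 0.48 0.47 0.47 0.21 0.46 0.46 0.   0.  ]
 [0.38 0.49 0.44 0.48 0.47 0.25 0.46 0.46 0.   0.   0.  ]]
```

Call:
drive_tool(
  moves=[
    [[-12,-12,-20],[0,0,0],0],
    [[-25,-25,-20],[0,0,0],0],
    [[-25,-25,0],[0,0,0],0],
    [[-25,-25,0],[0,0,0],0],
    [[-25,-25,0],[0,0,0],0],
    [[-25,-25,0],[0,0,0],0],
    [[-25,-25,0],[0,0,0],0],
    [[-26,-24,0],[0,0,0],0],
  ],
)

```text
time_s: 0.77
tool_pos: [0.3008, 0.3986, 0.2842]
tool_rot: [-180.0, -0.0, 165.2]
force: [-0.2, 0.8, 0.4]
grip_width: 0.0875
grasp_force: 0.0
```

Call:
drive_tool(
  moves=[
    [[-23,-25,0],[0,0,0],0],
    [[-23,-25,0],[0,0,0],0],
    [[-23,-25,0],[0,0,0],0],
    [[-23,-25,0],[0,0,0],0],
    [[-23,-25,0],[0,0,0],0],
    [[-23,-25,0],[0,0,0],0],
    [[-23,-25,0],[0,0,0],0],
    [[-23,-25,0],[0,0,0],0],
    [[-21,-25,0],[0,0,0],0],
    [[0,0,0],[0,0,0.021],0],
  ],
)

```text
time_s: 1.6
tool_pos: [0.4436, 0.1233, 0.2846]
tool_rot: [-179.9, 0.1, 163.4]
force: [0.1, -0.7, 0.4]
grip_width: 0.0871
grasp_force: 0.0
```

Call:
drive_tool(
  moves=[
    [[-16,-24,0],[0,0,0],0],
    [[-16,-24,0],[0,0,0],0],
    [[-16,-24,0],[0,0,0],0],
    [[-16,-24,0],[0,0,0],0],
    [[-16,-24,0],[0,0,0],0],
    [[-14,-26,0],[0,0,0],0],
    [[0,0,0],[0,0,0],0],
    [[0,0,0],[0,0,0],0],
  ],
)

```text
time_s: 2.27
tool_pos: [0.491, -0.0375, 0.2843]
tool_rot: [-180.0, -0.0, 163.7]
force: [-0.6, 1.4, -0.7]
grip_width: 0.0865
grasp_force: 0.0
```

```bash
python3 - <<'E'
from h import *
from cell import env
o=env.get_obs();print(np.round(o["tool_pos"],4),o["tool_rot"],np.round(o["qpos"],1))
c=env.get_calibration("wrist");a,d=env.read_camera("wrist");np.savez('w1.npz',a=a,d=d,T=c["T"])
cv2.imwrite("pics/w1.png",a)
P=cloud(d,c);im=a.astype(int);blue=im[...,0]>im[...,2]+60
b=blue&(P[...,2]>.122)&(P[...,2]<.145)&(d>0)&(abs(P[...,0]-.494)<.08)&(abs(P[...,1]+.0435)<.08)
print(b.sum(),rect(P[b]),np.median(P[b][:,2]))
E
```

```text
[ 0.491  -0.0375  0.2843] [-1.79992263e+02 -2.85895900e-02  1.63723101e+02] [-36.5  -3.7  36.5 102.5   2.2  80.5  73.3]
1859 (array([494.3, -44.7]), array([13.7, 79.2]), np.float32(163.8)) 0.13508349112392865
```

View pics/w1.png

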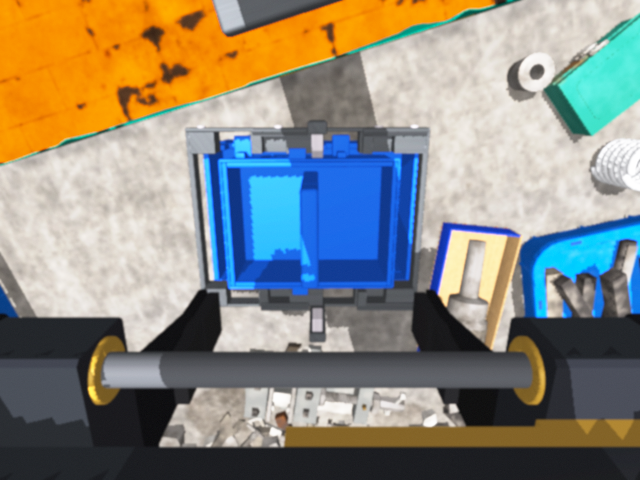

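The wrist view shows the bar at (310,225) between the posts at (317,140) and (317,320), which agrees with the top view: (494.2, -44.3) at 164°. I go down onto it and grip.

Call:
drive_tool(
  moves=[
    [[-5,-5.7,25],[0,0,0],0],
    [[0,0,30],[0,0,0],0],
    [[0,0,30],[0,0,0],0],
    [[0,0,30],[0,0,0],0],
    [[0,0,22],[0,0,0],0],
    [[0,0,12],[0,0,0],0],
    [[0,0,8],[0,0,0],0],
    [[0,0,0],[0,0,0],0],
  ],
)

```text
time_s: 2.98
tool_pos: [0.4931, -0.0412, 0.1258]
tool_rot: [-179.9, -0.2, 164.1]
force: [-0.4, 0.1, -0.0]
grip_width: 0.0874
grasp_force: 0.0
```

Call:
drive_tool(
  moves=[
    [[0,0,0],[0,0,0],0.5],
    [[0,0,0],[0,0,0],0.7],
    [[0,0,0],[0,0,0],1],
    [[0,0,0],[0,0,0],1],
    [[0,0,0],[0,0,0],1],
    [[0,0,0],[0,0,0],1],
    [[0,0,0],[0,0,0],1],
    [[0,0,0],[0,0,0],1],
  ],
  newtons=30,
)

```text
time_s: 3.65
tool_pos: [0.4944, -0.0427, 0.1277]
tool_rot: [180.0, 0.0, 164.0]
force: [0.1, -0.5, 0.8]
grip_width: 0.0418
grasp_force: 0.0
```

Call:
drive_tool(
  moves=[
    [[0,0,0],[0,0,0],1],
    [[0,0,0],[0,0,0],1],
    [[0,0,0],[0,0,0],1],
    [[0,0,0],[0,0,0],1],
    [[0,0,0],[0,0,0],1],
    [[0,0,0],[0,0,0],1],
    [[0,0,0],[0,0,0],1],
    [[0,0,0],[0,0,0],1],
  ],
)

```text
time_s: 4.32
tool_pos: [0.4942, -0.0429, 0.1274]
tool_rot: [-180.0, -0.0, 164.0]
force: [-0.2, -1.2, -1.3]
grip_width: 0.0138
grasp_force: 29.9
```

Call:
drive_tool(
  moves=[
    [[0,0,-2],[0,0,0],1],
    [[0,0,-4],[0,0,0],1],
    [[0,0,-6],[0,0,0],1],
    [[0,0,-10],[0,0,0],1],
    [[0,0,-13],[0,0,0],1],
    [[0,0,-15],[0,0,0],1],
    [[0,0,-15],[0,0,0],1],
    [[0,0,-15],[0,0,0],1],
    [[0,0,-15],[0,0,0],1],
    [[0,0,-15],[0,0,0],1],
    [[0,0,-15],[0,0,0],1],
    [[0,0,-5],[0,0,0],1],
  ],
  newtons=40,
)

```text
time_s: 5.32
tool_pos: [0.4956, -0.0428, 0.2607]
tool_rot: [179.9, 0.2, 164.0]
force: [1.6, 0.6, -3.5]
grip_width: 0.0136
grasp_force: 39.9
```

Call:
drive_tool(
  moves=[
    [[0,0,0],[0,0,0.03],1],
    [[0,0,0],[0,0,0.06],1],
    [[0,0,0],[0,0,0.09],1],
    [[0,0,0],[0,0,0.12],1],
    [[0,0,0],[0,0,0.1],1],
    [[0,0,0],[0,0,0.1],1],
  ],
)

```text
time_s: 5.82
tool_pos: [0.4942, -0.0427, 0.2576]
tool_rot: [180.0, -0.0, 135.0]
force: [0.7, -0.2, -2.4]
grip_width: 0.0137
grasp_force: 39.9
```

```bash
python3 -c "
from cell import env
o=env.get_obs();print(o['qpos'],o['tool_pos'],o['tool_rot'])"
```

```text
[-35.49910505  -2.2850563   36.77417503 104.48910245   1.388221
  77.35090408  45.97895651] [ 0.49416907 -0.04266007  0.25757745] [ 1.79994403e+02 -1.32799326e-02  1.35029925e+02]
```

Call:
drive_tool(
  moves=[
    [[0,0,0],[0,0,0.11],1],
    [[0,0,0],[0,0,0.11],1],
    [[0,0,0],[0,0,0.11],1],
    [[0,0,0],[0,0,0.11],1],
    [[0,0,0],[0,0,0.11],1],
    [[0,0,0],[0,0,0.11],1],
    [[0,0,0],[0,0,0.11],1],
    [[0,0,0],[0,0,0.11],1],
    [[0,0,0],[0,0,0.11],1],
    [[0,0,0],[0,0,0.11],1],
    [[0,0,0],[0,0,0.11],1],
    [[0,0,0],[0,0,0.11],1],
  ],
)

```text
time_s: 6.82
tool_pos: [0.4942, -0.0427, 0.2576]
tool_rot: [-180.0, -0.0, 59.4]
force: [0.3, 0.2, -2.6]
grip_width: 0.0138
grasp_force: 39.9
```

Call:
drive_tool(
  moves=[
    [[0,0,0],[0,0,0.12],1],
    [[0,0,0],[0,0,0.12],1],
    [[0,0,0],[0,0,0.12],1],
    [[0,0,0],[0,0,0.12],1],
    [[0,0,0],[0,0,0.12],1],
    [[0,0,0],[0,0,0.12],1],
    [[0,0,0],[0,0,0.12],1],
    [[0,0,0],[0,0,0.12],1],
    [[0,0,0],[0,0,0.12],1],
    [[0,0,0],[0,0,0.12],1],
    [[0,0,0],[0,0,0.08],1],
    [[0,0,0],[0,0,0.04],1],
  ],
)

```text
time_s: 7.82
tool_pos: [0.4942, -0.0427, 0.2576]
tool_rot: [-180.0, 0.0, -16.2]
force: [-0.6, 0.7, -2.9]
grip_width: 0.0138
grasp_force: 39.9
```

Call:
drive_tool(
  moves=[
    [[0,0,0],[0,0,0],1],
    [[0,0,0],[0,0,0],1],
    [[0,0,0],[0,0,0],1],
  ],
)

```text
time_s: 8.07
tool_pos: [0.4943, -0.0426, 0.2576]
tool_rot: [-180.0, 0.0, -15.9]
force: [0.1, 0.9, -3.6]
grip_width: 0.0134
grasp_force: 39.9
```

```bash
python3 - <<'E'
from h import *
from cell import env
o=env.get_obs();print(np.round(o["qpos"],1),np.round(o["tool_pos"],4),o["tool_rot"],o["force"],o["wrist_torque"])
for n in("top","wrist"):
    c=env.get_calibration(n);a,d=env.read_camera(n);np.savez(n+'2.npz',a=a,d=d,T=c["T"])
    cv2.imwrite(f"pics/{n}2.png",a)
    P=cloud(d,c);im=a.astype(int);blue=im[...,0]>im[...,2]+60;dark=abs(im[...,0]-im[...,2])<30
    box=(abs(P[...,0]-.494)<.14)&(abs(P[...,1]+.0435)<.14)&(d>0)
    rim=box&blue&(P[...,2]>.205)&(P[...,2]<.24);p=P[rim]
    print(n,"tote rim",len(p),rect(p),np.median(p[:,2]))
    fr=box&dark&(P[...,2]>.065)&(P[...,2]<.1);print("frame",fr.sum(),rect(P[fr]))
    lo=box&blue&(P[...,2]>.05)&(P[...,2]<.07);print("lower rim",lo.sum(),rect(P[lo]),np.median(P[lo][:,2]))
E
```

```text
[ -32.1   -2.1   33.5  104.4    1.2   77.3 -104.8] [ 0.4943 -0.0426  0.2576] [-1.79992518e+02  1.51678871e-03 -1.58723300e+01] [ 0.06352305  0.85674459 -3.60005341] [-0.04862314  0.13337235  0.01631563]
top tote rim 139 (array([ 473.6, -108.3]), array([ 24. , 115.3]), np.float32(173.4)) 0.22545028961617353
frame 320 (array([ 472.9, -118.5]), array([ 58.9, 166.9]), np.float32(166.7))
lower rim 33 (array([ 417.2, -115.6]), array([13. , 32.1]), np.float32(137.5)) 0.06109671284246743
wrist tote rim 13759 (array([492.5, -42.2]), array([130.6, 149.4]), np.float32(73.6)) 0.22502659461648025
frame 5381 (array([564.8, -69.6]), array([ 45.3, 207.3]), np.float32(65.8))
lower rim 328 (array([553. , -77.7]), array([ 30.3, 165.9]), np.float32(64.9)) 0.06083216596171828
```

View pics/wrist2.png

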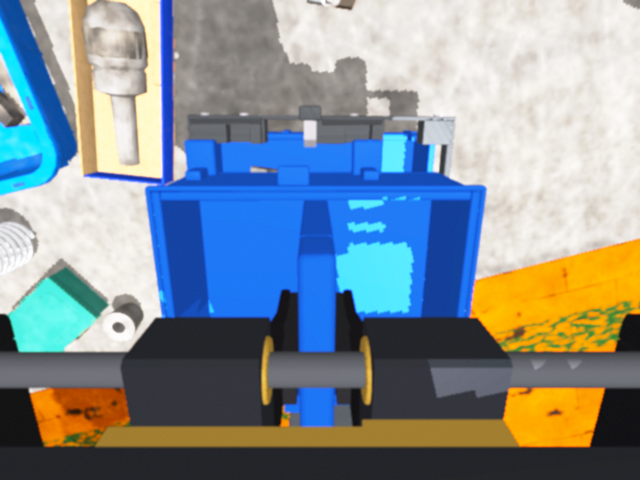

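The tote is turned (outline at (315,260) px, rim at 0.225 m as expected) and hangs level. I shift it 15 mm to lower +x, then go down to just above the rails.

Call:
drive_tool(
  moves=[
    [[0.5,-5,0],[0,0,0],1],
    [[0,-7,0],[0,0,0],1],
    [[0,-3,0],[0,0,0],1],
    [[0,0,5],[0,0,0],1],
    [[0,0,10],[0,0,0],1],
    [[0,0,12],[0,0,0],1],
    [[0,0,12],[0,0,0],1],
    [[0,0,12],[0,0,0],1],
    [[0,0,9],[0,0,0],1],
    [[0,0,5],[0,0,0],1],
    [[0,0,0],[0,0,0],1],
    [[0,0,0],[0,0,0],1],
  ],
)

```text
time_s: 9.17
tool_pos: [0.499, -0.0285, 0.1924]
tool_rot: [180.0, 0.0, -15.9]
force: [0.4, 0.1, -2.7]
grip_width: 0.0139
grasp_force: 39.9
```

```bash
python3 - <<'E'
from h import *
from cell import env
o=env.get_obs();print(np.round(o["tool_pos"],4),o["tool_rot"],o["force"],o["wrist_torque"])
a,d=env.read_camera("scene");cv2.imwrite("pics/s3.png",cv2.resize(a[165:315,215:375],None,fx=4,fy=4,interpolation=cv2.INTER_CUBIC))
E
```

```text
[ 0.499  -0.0285  0.1924] [ 1.79989288e+02  9.21906011e-03 -1.59484970e+01] [ 0.42112077  0.07397928 -2.71081194] [-0.02646094  0.09534288 -0.04110098]
```

View pics/s3.png

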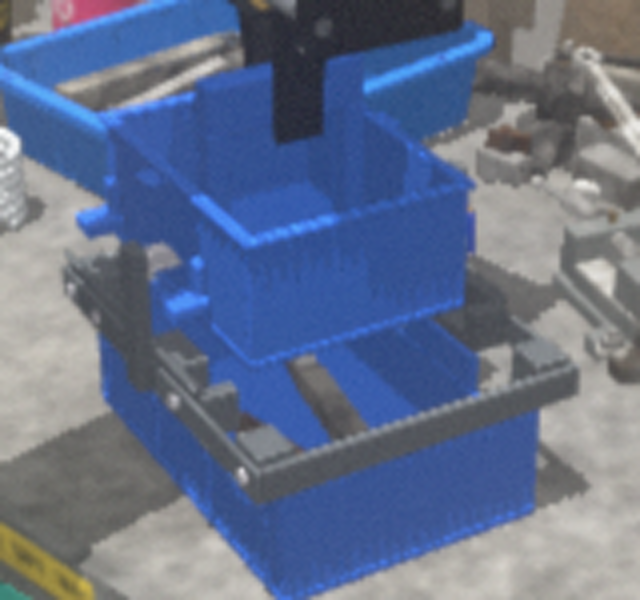

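Tote hangs straight above the frame, its lugs at about (95,220) and (190,300) px, clear of the posts. I now go down gently to find the rail tops.

Call:
drive_tool(
  moves=[
    [[0,0,5],[0,0,0],1],
    [[0,0,5],[0,0,0],1],
    [[0,0,4],[0,0,0],1],
    [[0,0,2],[0,0,0],1],
    [[0,0,1],[0,0,0],1],
    [[0,0,1],[0,0,0],1],
    [[0,0,0],[0,0,0],1],
    [[0,0,0],[0,0,0],1],
  ],
)

```text
time_s: 9.88
tool_pos: [0.4991, -0.0284, 0.1747]
tool_rot: [-180.0, -0.0, -15.9]
force: [0.1, 0.5, -1.7]
grip_width: 0.0134
grasp_force: 39.9
```

Call:
drive_tool(
  moves=[
    [[0,0,1],[0,0,0],1],
    [[0,0,0],[0,0,0],1],
    [[0,0,1],[0,0,0],1],
    [[0,0,0],[0,0,0],1],
    [[0,0,0],[0,0,0],1],
  ],
)

```text
time_s: 10.3
tool_pos: [0.4993, -0.0284, 0.1728]
tool_rot: [-180.0, -0.0, -15.9]
force: [-0.8, -0.1, -1.2]
grip_width: 0.0137
grasp_force: 39.9
```

Call:
drive_tool(
  moves=[
    [[0,0,1],[0,0,0],1],
    [[0,0,0],[0,0,0],1],
    [[0,0,0],[0,0,0],1],
  ],
)

```text
time_s: 10.55
tool_pos: [0.4994, -0.0284, 0.172]
tool_rot: [-180.0, -0.1, -15.9]
force: [0.5, -0.9, 1.7]
grip_width: 0.0137
grasp_force: 39.9
```

Call:
drive_tool(
  moves=[
    [[0,0,1],[0,0,0],1],
    [[0,0,0],[0,0,0],1],
    [[0,0,0],[0,0,0],1],
  ],
)

```text
time_s: 10.8
tool_pos: [0.4998, -0.0283, 0.1718]
tool_rot: [-179.9, -0.1, -15.9]
force: [-0.1, 0.3, 6.3]
grip_width: 0.0137
grasp_force: 39.9
```

Call:
drive_tool(
  moves=[
    [[0.5,0,-0.5],[0,0,0],1],
    [[0,0,0],[0,0,0],1],
    [[0,0,0],[0,0,0],1],
    [[0,0,0],[0,0,0],1],
  ],
)

```text
time_s: 11.13
tool_pos: [0.5, -0.0284, 0.1718]
tool_rot: [-180.0, -0.1, -15.9]
force: [0.7, 1.3, 5.8]
grip_width: 0.0138
grasp_force: 39.9
```

Call:
drive_tool(
  moves=[
    [[0.5,0,0],[0,0,0],1],
    [[0,0,0],[0,0,0],1],
    [[0,0,0],[0,0,0],1],
  ],
)

```text
time_s: 11.38
tool_pos: [0.5003, -0.0284, 0.1718]
tool_rot: [-180.0, -0.0, -15.9]
force: [-1.1, 0.8, 5.8]
grip_width: 0.0138
grasp_force: 39.9
```

```bash
python3 -c "
from cell import env
o=env.get_obs();print(o['tool_pos'],o['tool_rot'],o['force'],o['wrist_torque'])"
```

```text
[ 0.50030307 -0.02844187  0.17182443] [-1.79953811e+02 -3.60222994e-02 -1.59320018e+01] [-1.11360538  0.81789702  5.80809075] [-0.02576342  0.58656929 -0.01936169]
```

Flat support at TCP z 0.1718: the tote is on the rail tops (origin about 76.5 mm). I slide it to -x (tool +y).

Call:
drive_tool(
  moves=[
    [[0,1,0],[0,0,0],1],
    [[0,1,0],[0,0,0],1],
    [[0,1,0],[0,0,0],1],
    [[0,1,0],[0,0,0],1],
    [[0,1,0],[0,0,0],1],
    [[0,1,0],[0,0,0],1],
    [[0,0,0],[0,0,0],1],
    [[0,0,0],[0,0,0],1],
  ],
)

```text
time_s: 12.05
tool_pos: [0.4985, -0.0343, 0.171]
tool_rot: [-180.0, -0.0, -15.9]
force: [3.1, 2.6, -0.0]
grip_width: 0.0135
grasp_force: 40.0
```

Call:
drive_tool(
  moves=[
    [[0,1,0],[0,0,0],1],
    [[0,1,0],[0,0,0],1],
    [[0,1,0],[0,0,0],1],
    [[0,0,0],[0,0,0],1],
    [[0,0,0],[0,0,0],1],
  ],
)

```text
time_s: 12.47
tool_pos: [0.4974, -0.0375, 0.171]
tool_rot: [180.0, -0.0, -15.9]
force: [2.9, 2.0, -1.0]
grip_width: 0.0136
grasp_force: 40.0
```

Call:
drive_tool(
  moves=[
    [[0.3,1,0.3],[0,0,0],1],
    [[0,0,0],[0,0,0],1],
    [[0,1,0],[0,0,0],1],
    [[0,0,0],[0,0,0],1],
    [[0,0,0],[0,0,0],1],
  ],
)

```text
time_s: 12.88
tool_pos: [0.4973, -0.0392, 0.1709]
tool_rot: [-180.0, -0.0, -15.9]
force: [2.4, 1.6, 0.5]
grip_width: 0.0137
grasp_force: 40.0
```

Call:
drive_tool(
  moves=[
    [[0,1,0],[0,0,0],1],
    [[0,0,0],[0,0,0],1],
    [[0,0,0],[0,0,0],1],
  ],
)

```text
time_s: 13.13
tool_pos: [0.497, -0.0402, 0.1709]
tool_rot: [-180.0, -0.0, -15.9]
force: [2.5, 2.4, 1.4]
grip_width: 0.0134
grasp_force: 40.0
```

Call:
drive_tool(
  moves=[
    [[0.3,1,0],[0,0,0],1],
    [[0,0,0],[0,0,0],1],
    [[0,0,0],[0,0,0],1],
  ],
)

```text
time_s: 13.38
tool_pos: [0.4969, -0.0413, 0.1708]
tool_rot: [-180.0, 0.0, -15.9]
force: [2.2, 3.5, 2.6]
grip_width: 0.0137
grasp_force: 40.0
```

Call:
drive_tool(
  moves=[
    [[0,1,0],[0,0,0],1],
    [[0,0,0],[0,0,0],1],
    [[0,0,0],[0,0,0],1],
  ],
)

```text
time_s: 13.63
tool_pos: [0.4967, -0.0422, 0.1709]
tool_rot: [-180.0, -0.0, -15.9]
force: [2.8, 3.9, 1.6]
grip_width: 0.0136
grasp_force: 40.0
```

Call:
drive_tool(
  moves=[
    [[0,1,0],[0,0,0],1],
    [[0,0,0],[0,0,0],1],
    [[0,0,0],[0,0,0],1],
  ],
)

```text
time_s: 13.88
tool_pos: [0.4964, -0.0432, 0.1708]
tool_rot: [-180.0, -0.0, -15.9]
force: [1.9, 2.8, 2.9]
grip_width: 0.0138
grasp_force: 40.0
```

Call:
drive_tool(
  moves=[
    [[0,1,0],[0,0,0],1],
    [[0,0,0],[0,0,0],1],
    [[0,0,0],[0,0,0],1],
  ],
)

```text
time_s: 14.13
tool_pos: [0.4961, -0.0443, 0.1708]
tool_rot: [-180.0, -0.0, -15.9]
force: [1.8, 4.0, 2.8]
grip_width: 0.0136
grasp_force: 40.0
```

Call:
drive_tool(
  moves=[
    [[0,1,0],[0,0,0],1],
    [[0,0,0],[0,0,0],1],
    [[0,0,0],[0,0,0],1],
  ],
)

```text
time_s: 14.38
tool_pos: [0.4958, -0.0453, 0.1708]
tool_rot: [180.0, -0.0, -15.9]
force: [2.6, 3.1, 2.2]
grip_width: 0.0134
grasp_force: 40.0
```

Call:
drive_tool(
  moves=[
    [[0,1,0],[0,0,0],1],
    [[0,0,0],[0,0,0],1],
    [[0,0,0],[0,0,0],1],
  ],
)

```text
time_s: 14.63
tool_pos: [0.4947, -0.0475, 0.1698]
tool_rot: [179.9, 0.1, -16.0]
force: [2.4, 0.7, -1.3]
grip_width: 0.0138
grasp_force: 39.9
```

Call:
drive_tool(
  moves=[
    [[0,1,0],[0,0,0],1],
    [[0,0,0],[0,0,0],1],
    [[0,0,0],[0,0,0],1],
  ],
)

```text
time_s: 14.88
tool_pos: [0.4948, -0.0478, 0.1702]
tool_rot: [179.9, 0.0, -16.0]
force: [1.5, -0.2, -3.4]
grip_width: 0.0133
grasp_force: 39.9
```

```bash
python3 - <<'E'
from h import *
from cell import env
o=env.get_obs();print(np.round(o["tool_pos"],4),o["tool_rot"],o["force"],o["wrist_torque"])
a,d=env.read_camera("scene");cv2.imwrite("pics/s4.png",cv2.resize(a[165:315,215:375],None,fx=4,fy=4,interpolation=cv2.INTER_CUBIC))
E
```

```text
[ 0.4948 -0.0478  0.1702] [ 1.79929816e+02  4.80945475e-02 -1.59637358e+01] [ 1.47118032 -0.18191183 -3.39512128] [-0.17224708 -0.43936176 -0.08855539]
```

View pics/s4.png

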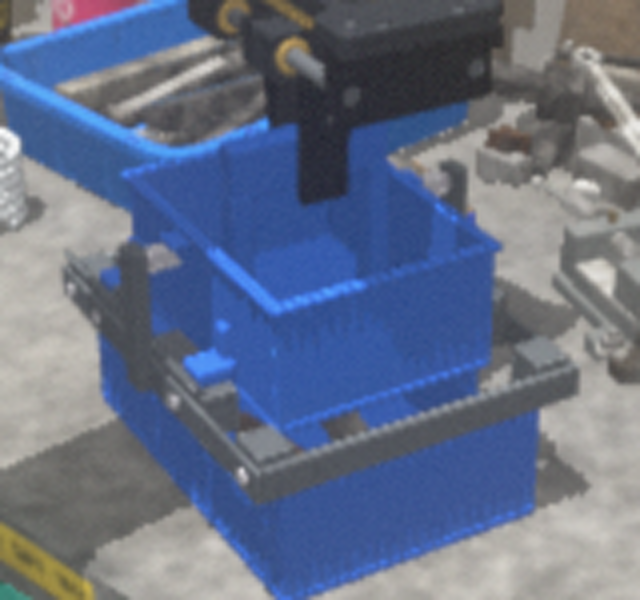

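The lug at (210,362) px now sits next to the stop block at (218,400), and the vertical load is the bare weight, so the lugs are over the pockets. I lower gently.

Call:
drive_tool(
  moves=[
    [[0,0,1],[0,0,0],1],
    [[0,0,1],[0,0,0],1],
    [[0,0,0],[0,0,0],1],
    [[0,0,0],[0,0,0],1],
  ],
)

```text
time_s: 15.27
tool_pos: [0.4951, -0.0473, 0.1686]
tool_rot: [180.0, 0.0, -15.9]
force: [0.7, -0.4, -3.2]
grip_width: 0.0135
grasp_force: 39.9
```

Call:
drive_tool(
  moves=[
    [[0,0,1],[0,0,0],1],
    [[0,0,0],[0,0,0],1],
    [[0,0,0],[0,0,0],1],
  ],
)

```text
time_s: 15.52
tool_pos: [0.4953, -0.0471, 0.1678]
tool_rot: [-180.0, 0.0, -15.9]
force: [2.8, -1.7, -1.6]
grip_width: 0.0136
grasp_force: 39.9
```

Call:
drive_tool(
  moves=[
    [[0.6,0,1],[0,0,0],1],
    [[0,0,0],[0,0,0],1],
    [[0,0,1],[0,0,0],1],
    [[0,0,0],[0,0,0],1],
    [[0,0,0],[0,0,0],1],
  ],
)

```text
time_s: 15.93
tool_pos: [0.4963, -0.0472, 0.1663]
tool_rot: [-180.0, -0.1, -15.9]
force: [0.4, -1.3, 2.9]
grip_width: 0.0135
grasp_force: 39.9
```

Call:
drive_tool(
  moves=[
    [[0,0,1],[0,0,0],1],
    [[0,0,0],[0,0,0],1],
    [[0,0,0],[0,0,0],1],
  ],
)

```text
time_s: 16.18
tool_pos: [0.4963, -0.0472, 0.1653]
tool_rot: [-180.0, -0.1, -15.9]
force: [0.1, -0.5, 5.3]
grip_width: 0.0136
grasp_force: 39.9
```

The tote is going into the pockets and the catches are being pushed aside. I keep pressing in small steps.

Call:
drive_tool(
  moves=[
    [[0,0,1],[0,0,0],1],
    [[0,0,0],[0,0,0],1],
    [[0,0,1],[0,0,0],1],
    [[0,0,0],[0,0,0],1],
    [[0,0,0],[0,0,0],1],
  ],
)

```text
time_s: 16.6
tool_pos: [0.4964, -0.0472, 0.1633]
tool_rot: [-180.0, -0.1, -15.9]
force: [-0.5, -0.8, 5.5]
grip_width: 0.0136
grasp_force: 39.9
```

Call:
drive_tool(
  moves=[
    [[0,0,1],[0,0,0],1],
    [[0,0,0],[0,0,0],1],
    [[0,0,0],[0,0,0],1],
  ],
)

```text
time_s: 16.85
tool_pos: [0.4966, -0.0472, 0.1625]
tool_rot: [-180.0, -0.1, -15.9]
force: [0.8, -1.1, 6.6]
grip_width: 0.0134
grasp_force: 39.9
```

Call:
drive_tool(
  moves=[
    [[0,0,1],[0,0,0],1],
    [[0,0,0],[0,0,0],1],
    [[0,0,1],[0,0,0],1],
    [[0,0,0],[0,0,0],1],
    [[0,0,0],[0,0,0],1],
  ],
)

```text
time_s: 17.27
tool_pos: [0.4954, -0.0473, 0.1587]
tool_rot: [180.0, 0.0, -15.9]
force: [1.4, -1.0, -3.1]
grip_width: 0.0134
grasp_force: 39.9
```

Call:
drive_tool(
  moves=[
    [[0,0,1],[0,0,0],1],
    [[0,0,0],[0,0,0],1],
    [[0,0,0],[0,0,0],1],
  ],
)

```text
time_s: 17.52
tool_pos: [0.4955, -0.0473, 0.1583]
tool_rot: [180.0, 0.0, -15.9]
force: [1.6, 0.4, -3.5]
grip_width: 0.0141
grasp_force: 39.9
```

Call:
drive_tool(
  moves=[
    [[0,0,1],[0,0,0],1],
    [[0,0,0],[0,0,0],1],
    [[0,0,0],[0,0,0],1],
  ],
)

```text
time_s: 17.77
tool_pos: [0.4957, -0.0472, 0.1576]
tool_rot: [180.0, 0.0, -15.9]
force: [1.1, -0.4, -3.2]
grip_width: 0.0138
grasp_force: 39.9
```

The force dropped to the bare weight, so the catches have snapped. I seat the tote on the pocket floor.

Call:
drive_tool(
  moves=[
    [[0,0,1],[0,0,0],1],
    [[0,0,0],[0,0,0],1],
    [[0,0,0],[0,0,0],1],
  ],
)

```text
time_s: 18.02
tool_pos: [0.4958, -0.0473, 0.1569]
tool_rot: [-180.0, 0.0, -15.9]
force: [0.2, -0.2, 0.6]
grip_width: 0.0135
grasp_force: 39.9
```

Call:
drive_tool(
  moves=[
    [[0,0,1],[0,0,0],1],
    [[0,0,0],[0,0,0],1],
    [[0,0,0],[0,0,0],1],
  ],
)

```text
time_s: 18.27
tool_pos: [0.4963, -0.0474, 0.1568]
tool_rot: [-180.0, -0.0, -15.9]
force: [-1.0, 0.0, 4.7]
grip_width: 0.0135
grasp_force: 40.0
```

Call:
drive_tool(
  moves=[
    [[0,0,1],[0,0,0],1],
    [[0,0,0],[0,0,0],1],
    [[0,0,0],[0,0,0],1],
    [[0,0,-1.5],[0,0,0],1],
    [[0,0,0],[0,0,0],1],
  ],
)

```text
time_s: 18.68
tool_pos: [0.4961, -0.0473, 0.1568]
tool_rot: [-180.0, -0.0, -15.9]
force: [-0.9, -0.4, 4.3]
grip_width: 0.0137
grasp_force: 40.0
```

Call:
drive_tool(
  moves=[
    [[0,0,0],[0,0,0],0.6],
    [[0,0,0],[0,0,0],0.5],
    [[0,0,0],[0,0,0],0.4],
    [[0,0,0],[0,0,0],0.4],
    [[0,0,0],[0,0,0],0.4],
    [[0,0,0],[0,0,0],0.4],
    [[0,0,0],[0,0,0],0.4],
    [[0,0,0],[0,0,0],0.4],
    [[0,0,0],[0,0,0],0.4],
  ],
)

```text
time_s: 19.43
tool_pos: [0.4959, -0.0473, 0.1562]
tool_rot: [-180.0, -0.0, -15.9]
force: [-0.1, -0.2, 0.7]
grip_width: 0.0517
grasp_force: 0.0
```

Open to 52 mm and clear of the bar. I raise the hand and look.

Call:
drive_tool(
  moves=[
    [[0,0,-3],[0,0,0],0.4],
    [[0,0,-8],[0,0,0],0.4],
    [[0,0,-12],[0,0,0],0.4],
    [[0,0,-20],[0,0,0],0.4],
    [[0,0,-25],[0,0,0],0.4],
    [[0,0,-30],[0,0,0],0.4],
    [[0,0,-20],[0,0,0],0.4],
    [[0,0,-10],[0,0,0],0.4],
    [[0,0,0],[0,0,0],0.4],
    [[0,0,0],[0,0,0],0.4],
  ],
)

```text
time_s: 20.27
tool_pos: [0.4959, -0.0472, 0.2844]
tool_rot: [-180.0, -0.0, -15.9]
force: [0.4, 0.3, 0.2]
grip_width: 0.0521
grasp_force: 0.0
```

```bash
python3 - <<'E'
from h import *
from cell import env
o=env.get_obs();print(o["tool_pos"],o["force"])
c=env.get_calibration("wrist");a,d=env.read_camera("wrist");s,_=env.read_camera("scene")
P=cloud(d,c);im=a.astype(int);blue=im[...,0]>im[...,2]+60
box=(abs(P[...,0]-.494)<.11)&(abs(P[...,1]+.0435)<.11)&(d>0)&blue
for n,l,h in(("bar",.15,.18),("rim",.115,.135)):
    p=P[box&(P[...,2]>l)&(P[...,2]<h)];print(n,len(p),rect(p),np.median(p[:,2]))
S=cv2.resize(s[165:315,225:365],(400,428),interpolation=cv2.INTER_CUBIC);W=cv2.resize(a[60:380,160:480],(400,400))
cv2.imwrite("pics/f.png",np.hstack([S[:400],W]))
E
```

```text
[ 0.49585461 -0.04723897  0.28436434] [0.41691903 0.27357185 0.17682707]
bar 2263 (array([494.5, -47. ]), array([13.7, 79.7]), np.float32(163.8)) 0.16485656219031725
rim 6323 (array([494.3, -46.9]), array([129.6, 149.1]), np.float32(73.8)) 0.1245719769595035
```

View pics/f.png

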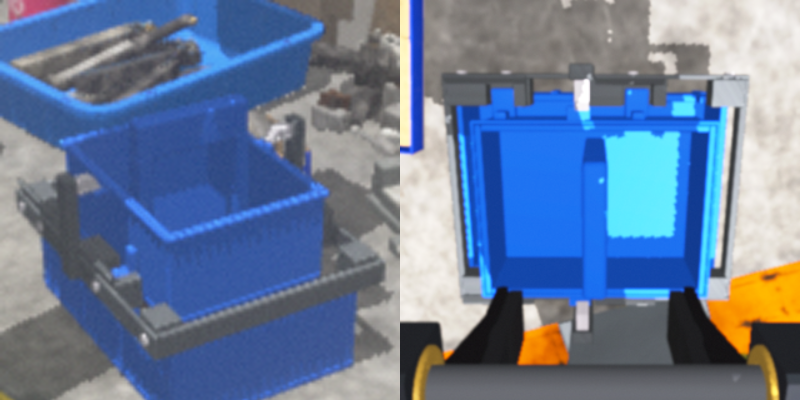

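The tote is level and seated: bar top at 165 mm (origin about 61 mm), about 4 mm off in plan. Both catch noses, at (583,100) and (583,315) px, lie over the rib edges.

```bash
python3 -c "
from cell import env
print(env.sign_off())"
```

```text
the job is handed in; nothing more can be done
None
```

The job is handed in: the tote was turned half round and pressed home to about 61 mm up, about 4 mm off in plan, both catches look snapped in the final picture, and the gripper is clear; no verdict came back.

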